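# Hang the parts basket to drain and open the safety-capped tablet jar

### The job

The cleaning dish is to get a fresh tablet. Lift the wire basket with its two flanges out of the glass dish, hang it by the kink in its bail on the hook of the drain stand and let go of it; then open the tablet jar's push-and-turn safety cap (press it down, twist it counter-clockwise while pressed, lift it off) and finish while still holding the cap level, straight above the open jar and about 6 cm clear of its mouth. The jar stays seated upright in its holder, the flanges stay in the basket, and the tape roll, weighing boat, tweezers and blue-capped tube are left where they are.

Things in the scene. Friction and masses are not known exactly. Their poses are not given: they have to be found in the camera images.
- basket: round steel-wire basket, 95 mm across, 50 mm high, about 0.23 kg loaded, standing loose in the dish; origin at the centre of its underside. A rigid bail spans it along its y axis. The bail's top bar (centre line 125 mm up) has two green sleeves 9 mm thick, from 12 to 40 mm either side of the middle: grip one 26 mm from the middle, fingers closing along the basket's x
- bail_mid (a point): middle of the bail: between the sleeves the bare 6 mm wire is kinked 6 mm upward, 13 mm wide inside, and the hook rests in this kink. The point is the wire's centre at the top of the kink, 131 mm above the basket's underside; axes as the basket's, y along the bail
- blank_0: round metal blank flange, 55 mm across, 5 mm thick, lying loose on the basket's floor; origin at its underside
- blank_1: second blank flange of the same kind, lying on the first; origin at its underside
- dish: clear glass dish, 160 mm across, 34 mm high, floor 5 mm thick, fixed; origin at the centre of the underside
- stand: drain stand, fixed: white drip tray 165 x 140 x 14 mm, steel rod 75 mm behind the origin (its +x), top at 218 mm. A hook arm of 8 mm round steel comes forward from it along the stand's -x, dips to a saddle and turns up at the end. Origin on the underside below the saddle. The bail must lie across the arm, along the stand's y (either way round)
- hook_seat (a point): top of the hook's saddle, 204 mm above the worktop. The upturned tip with a black ball stands 22 mm in front of it (the stand's -x) and reaches 29 mm above it; behind it the arm rises gently to 14 mm above it. Bring the bail over the tip from the front, bail_mid about 46 mm above this point, then lower it; hung, bail_mid is about 3 mm above it
- holder: grey jar holder, fixed: block 88 x 88 x 34 mm with a square pocket 62 mm wide, floor 6 mm above the worktop; origin at the centre of the underside
- jar: white square tablet jar with a yellow label band, 60 x 60 mm, 102 mm to the rim of its round 32 mm neck, shoulder at 78 mm, about 0.5 kg, standing loose in the holder's pocket, which keeps it from turning more than about 2 degrees; origin at the centre of the underside, z up
- jar_mouth (a point): centre of the jar's mouth, at the rim, 102 mm above the jar's underside. Opening: press the cap 4.5 to 7.5 mm down (11 N at 4.5 mm, 15 N at the stop at 7.5 mm), keep it pressed while turning it counter-clockwise from above by 42 to 64 degrees (53 is best; a stop ends the turn), then lift straight up: it is clear of the neck after 21 mm
- cap: red ribbed round cap, 50 mm across, 32 mm high, 0.05 kg; origin at the centre of its underside, 89 mm above the jar's underside when closed, its axes then within 3 degrees of the jar's. Three inner lugs sit in notches of the neck, pushed up by a spring liner (6 N). Grip it by the upper 23 mm of its sides from above, with 60 N or so, and press through the grip
- tape_roll: roll of beige tape, 98 mm across, 25 mm high, lying at the back; a bystander
- boat: small square white weighing boat, 64 x 64 x 16 mm, at the front between the dish and the jar; a bystander
- tweezers_steel: steel tweezers, 118 x 14 x 9 mm, lying between the dish and the jar; a bystander
- tube_blue: clear tube with a blue cap, 110 x 18 x 18 mm, lying at the left; a bystander

How it is judged:
On the way, in this order (a step that is already met when the one before it is completed fails the run):
1. the basket hangs on the hook by its bail, let go and still, clear of the tray (distance between bail_mid and hook_seat below 0.015 m and contact force between basket and stand above 0.8 N and contact force between basket and the fingers below 0.1 N and height (world z) of basket above 0.05 m and angle between basket's own z axis and vertical below 0.3 rad and linear speed of basket below 0.1 m/s), for 0.3 s.
2. the cap, still on the neck, is pressed down and turned under its notches (z of cap in the frame of jar below 0.0865 m and angle between the x axis of cap and the x axis of jar, either way round above 0.3 rad), for 0.04 s.
At the end, for the whole second after the job is handed in: Basket hung with both flanges (kink within 15 mm of the saddle, tilt under 0.3 rad); fingers hold the cap still, level within 0.25 rad, clear of jar and holder, its underside 3 to 12 cm above the mouth and within 3 cm of straight above; jar upright and down in its holder (distance between bail_mid and hook_seat below 0.015 m and contact force between basket and stand above 0.8 N and height (world z) of basket above 0.05 m and angle between basket's own z axis and vertical below 0.3 rad and distance between blank_0 and basket below 0.03 m and distance between blank_1 and basket below 0.035 m and contact force between cap and the fingers above 3 N and contact force between cap and jar below 0.1 N and contact force between cap and holder below 0.1 N and z of cap in the frame of jar_mouth between 0.03 and 0.12 m and horizontal distance between cap and jar_mouth below 0.03 m and angle between cap's own z axis and vertical below 0.25 rad and linear speed of cap below 0.03 m/s and z of jar in the frame of holder below 0.009 m and angle between jar's own z axis and vertical below 0.06 rad); the arm keeps its last pose, push and grip.
It fails at once if the jar is pulled up out of its holder by more than 12 mm or tipped (z of jar in the frame of holder above 0.018 m or angle between jar's own z axis and vertical above 0.15 rad).
It fails at once if a flange falls out of the basket (distance between any of blank_0, blank_1 and basket above 0.06 m).
It fails at once if a bystander is moved by more than 3 cm (distance of any of tape_roll, boat, tweezers_steel, tube_blue from where it was at the start of the episode above 0.03 m).
It also fails if it takes over 54 s, if anything falls off the work surface, if the arm or the gripper's body presses on something with over 40 N, if the wrist force passes 120 N, or if a joint passes its speed limit or range.

### The arm

A 6-joint arm with a two-finger parallel gripper is mounted at the origin on a cart in front of the work surface, level with it; the furniture and walls round the work are solid. World frame = base frame: x ahead of the robot, y to its left, z up, the work surface at z = 0. Lengths are in m, angles in rad, forces in N, time in s.
With the tool pointing down it reaches from about 0.275 to 0.825 m from the base axis. Payload 4.9 kg.
Tool frame: the origin (TCP) lies at the very end of the fingers, on their centre line; the grasp point (between the pads) lies 19 mm behind it; z points along the fingers, y is the line along which they close (so a half turn about z gives the same grasp; the last joint's range is limited). The gripper opens to 85 mm and grips with 20 to 120 N. Pads are 22 mm wide; open, the fingers measure 114 mm over their backs; the gripper's body (76 mm by 85 mm) begins 54 mm behind the grasp point. The pads swing forward as they close: fully open they stand 13 mm farther back than shut.
Start: joints at [1.13, 0.326, -0.193, 1.052, 0, 1.437], TCP at [0.166, 0.524, 0.231] pointing down, gripper open.
Joint ranges: [-2.65, 2.65], [-0.97, 1.79], [-1.3, 1.35], [-1.93, 2.1], [-1.47, 1.37], [-3.14, 3.14]. Speed limits (rad/s): [2.57, 2.57, 3.14, 3.14, 3.14, 3.14].

### API

Orientations are given as a unit quaternion [w, x, y, z].
In Python, from cell import bot, optics, jaws gives the robot as it stands (bot), with the cameras (optics) and the gripper (jaws). Calls block until the motion is done:
- bot.move_pose(position, orientation): joint-space move of the TCP to a pose.
- bot.move_linear(position, speed=0.15, rotation=None, until_force=None): straight line of the TCP; rotation=None keeps the orientation; speed is the mean speed in m/s. With until_force (N) it stops when the force on the tool has changed by that much, and returns True; else False.
- bot.goto_joints(angles): joint-space move.
- jaws.set_gripper(opening, grasp_force=None): opening from 0.0 (shut) to 1.0 (fully open); grasp_force is the grip in N (None keeps the last); returns when the fingers have stopped.
- bot.wait(seconds).
- bot.solve_ik(position, orientation): joint angles nearest the present ones, or None.
- optics.camera(name): name is "scene" or "top" or "wrist"; returns the picture (400x640x3 uint8, red, green, blue); there is no depth.
- optics.calibration(name): a dict with "mtx" (3x3 intrinsics, pixels), "k1" (the pictures are not rectified: a ray, as slopes to the right and down, at radius r is drawn at 1 + k1 r^2 times it, then the intrinsics apply), "extrinsics" (4x4, takes a point from world to camera coordinates); the wrist camera has in their place "hand_eye" (4x4, takes a point from camera to tool coordinates, whose origin is the TCP and whose axes are the flange's). Camera axes: x right, y down, z forward; pixel columns grow to the right and rows downward; lengths in m; the calibration is good to about 2 mm. A picture is of the moment at which its call begins: read the wrist's pose just before it. calibration takes no time and is no camera call.
A pose or a line that the arm cannot do raises bot.PlanningError and nothing moves.
- bot.close_job(): hands the job in; it is judged then, once.
Readings, each from a call of its own:
- bot.read_clock(): time.
- bot.read_joint_positions(): joint angles.
- bot.read_joint_vel(): joint speeds.
- bot.read_joint_efforts(): joint torques, N m.
- bot.read_position(): TCP position.
- bot.read_tool_rot(): TCP orientation.
- bot.read_ft_force(): force on the tool from outside, world axes, zero at the start.
- bot.read_moment(): the same for the moment, N m.
- bot.read_gripper_width(): opening from 0.0 (shut) to 1.0 (fully open).
- bot.read_finger_force(): force on a finger pad.
Only numpy, scipy, OpenCV 4.12 (cv2) and the standard library are available. Lean on these libraries where they do the work, as an engineer would, in place of code of your own. Each camera call takes 0.05 s, during which the arm holds its last target. There are 200 camera calls.

## Working session

There is one attempt and no reset: what is moved stays moved. The work goes in short steps, each a Python script; the robot and the scene stay as the last script left them, time stands still between calls to the robot, and variables do not carry over. Pictures are saved under pics/ and viewed, at most 10 in all, crops included, and the job is handed in when it is done.

```bash
mkdir -p pics; ls; cat > h.py <<'E'
import numpy as np, cv2
from cell import bot, optics, jaws
from scipy.spatial.transform import Rotation as R
def save(n,f,crop=None,s=1):
    im=optics.camera(n)
    if crop: x0,y0,x1,y1=crop; im=im[y0:y1,x0:x1]
    cv2.imwrite('pics/'+f,cv2.resize(im[:,:,::-1],None,fx=s,fy=s,interpolation=cv2.INTER_CUBIC))
def quat(yaw):  # tool down, tool y axis (closing) at angle yaw+90deg: Rz(yaw)*Rx(pi)
    q=(R.from_euler('z',yaw)*R.from_euler('x',np.pi)).as_quat(); return [q[3],q[0],q[1],q[2]]
def w2c(n):
    c=optics.calibration(n)
    if 'extrinsics' in c: return c,np.array(c['extrinsics'])
    q=bot.read_tool_rot();T=np.eye(4);T[:3,:3]=R.from_quat([q[1],q[2],q[3],q[0]]).as_matrix();T[:3,3]=bot.read_position()
    return c,np.linalg.inv(T@np.array(c['hand_eye']))
def ray(c,E,px):
    K=np.array(c['mtx'],float);d=(np.array([px[0]-K[0,2],px[1]-K[1,2]])/[K[0,0],K[1,1]])
    u=d.copy()
    for _ in range(30): u=d/(1+c['k1']*(u@u))
    v=E[:3,:3].T@np.array([u[0],u[1],1]);o=-E[:3,:3].T@E[:3,3]
    return o,v/np.linalg.norm(v)
def tri(rs):
    A=np.zeros((3,3));b=np.zeros(3)
    for o,v in rs: P=np.eye(3)-np.outer(v,v);A+=P;b+=P@o
    p=np.linalg.solve(A,b);return p,[np.linalg.norm((np.eye(3)-np.outer(v,v))@(p-o)) for o,v in rs]
def atz(r,z): o,v=r;return o+v*(z-o[2])/v[2]
def proj(c,E,p):
    q=E[:3,:3]@np.array(p)+E[:3,3];u=q[:2]/q[2];u=u*(1+c['k1']*(u@u));K=np.array(c['mtx']);return u*[K[0,0],K[1,1]]+K[:2,2]
E
python3 - <<'E'
from h import *
np.set_printoptions(precision=3,suppress=True)
for n in ('scene','top'):
    save(n,n+'0.png',s=1.25); c=optics.calibration(n);E=np.array(c['extrinsics']);print(n,c['mtx'],c['k1'],-E[:3,:3].T@E[:3,3],E[2,:3])
print(optics.calibration('wrist'),bot.read_tool_rot(),bot.read_clock())
E
```

```text
cell.py
pics
scene [[449.718   0.    321.45 ]
 [  0.    449.718 202.67 ]
 [  0.      0.      1.   ]] 0.00806202749117929 [ 0.005 -0.898  0.629] [ 0.479  0.782 -0.399]
top [[393.702   0.    319.591]
 [  0.    393.702 199.748]
 [  0.      0.      1.   ]] -0.09540669757027005 [0.371 0.037 1.123] [ 0.169 -0.013 -0.986]
{'mtx': array([[332.32 ,   0.   , 321.735],
       [  0.   , 332.32 , 204.669],
       [  0.   ,   0.   ,   1.   ]]), 'k1': -0.030616173343160878, 'hand_eye': array([[ 0.   , -0.961, -0.275,  0.07 ],
       [ 1.   ,  0.   ,  0.   ,  0.001],
       [-0.   , -0.275,  0.961, -0.143],
       [ 0.   ,  0.   ,  0.   ,  1.   ]])} [-0.     0.153  0.988 -0.001] 0.1
```

View pics/scene0.png

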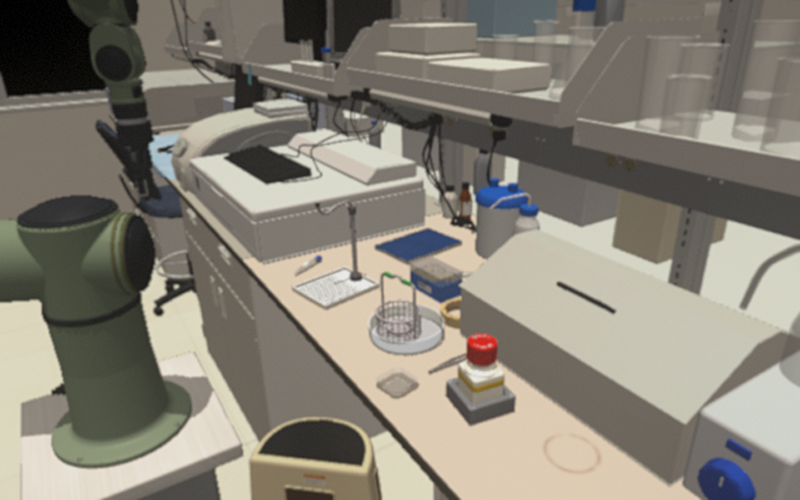

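View pics/top0.png

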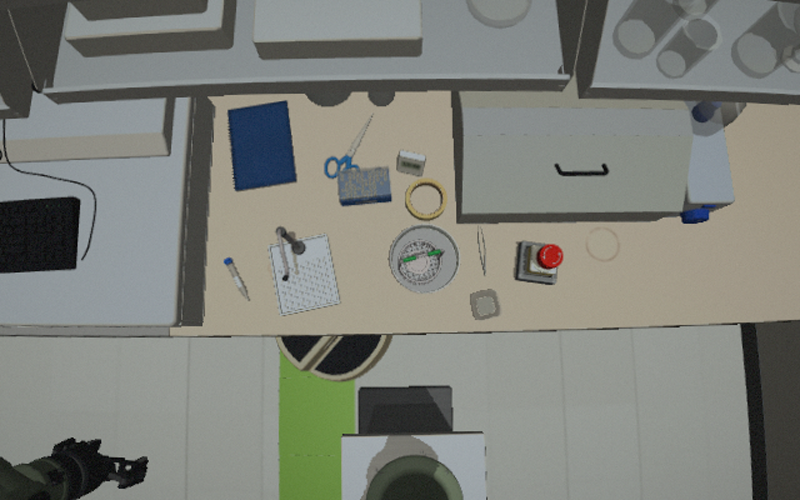

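The scene shows the dish with basket (scene ~400,320; top 424,258), the stand (top 305,270; hook tip 285,277; rod base 300,248), the red cap (top 550,256; scene 482,350), tweezers (482,250), boat (485,305), tape (426,200) and tube (236,278).

```bash
python3 - <<'E'
from h import *
np.set_printoptions(precision=3,suppress=True)
c,E=w2c('top'); g=lambda u,v,z:print(atz(ray(c,E,(u/1.25,v/1.25)),z))
g(403,262,.13);g(441,252,.13);g(424,258,.034);g(285,277,.233);g(282,232,.218);g(300,248,.014);g(550,256,.127);g(536,262,.034)
for p in [(270,247),(325,233),(341,300),(282,316)]: g(*p,.014)
g(0,96,.0)
E
```

```text
[0.515 0.017 0.13 ]
[ 0.535 -0.062  0.13 ]
[ 0.538 -0.033  0.034]
[0.476 0.234 0.233]
[0.563 0.245 0.218]
[0.568 0.25  0.014]
[ 0.523 -0.289  0.127]
[ 0.524 -0.286  0.034]
[0.572 0.319 0.014]
[0.603 0.193 0.014]
[0.448 0.155 0.014]
[0.414 0.288 0.014]
[0.996 1.079 0.   ]
```

```bash
cat > views.py <<'E'
from h import *
import pickle
V={}
for k,(x,y,z) in dict(s1=(.49,.29,.34),s2=(.49,.18,.34),b1=(.525,.03,.26),b2=(.525,-.08,.26),j1=(.523,-.235,.26),j2=(.523,-.345,.26)).items():
    bot.move_pose([x,y,z],quat(np.pi)); c,E=w2c('wrist'); V[k]=(c,E,optics.camera('wrist'))
    print(k,bot.read_clock(),bot.read_joint_positions().round(2))
pickle.dump(V,open('v.pkl','wb'))
for a in 'sbj':
    m=np.vstack([V[a+'1'][2][20:320,120:520],V[a+'2'][2][20:320,120:520]])[:,:,::-1]
    cv2.imwrite(f'pics/{a}.png',cv2.resize(np.hstack([m[:300],m[300:]]),None,fx=1,fy=1))
E
python3 views.py
```

```text
s1 1.6833 [0.41 0.32 0.07 1.32 0.   0.41]
s2 2.25 [ 0.21  0.23 -0.05  1.29  0.    0.21]
b1 3.025 [-0.08  0.26 -0.2   1.1   0.   -0.08]
b2 3.5917 [-0.29  0.27 -0.19  1.11  0.   -0.29]
j1 4.3083 [-0.55  0.35 -0.08  1.14  0.   -0.55]
j2 4.875 [-0.7   0.46  0.08  1.19  0.   -0.7 ]
```

```bash
python3 -c "
import cv2,numpy as np
s,b,j=[cv2.imread(f'pics/{a}.png') for a in 'sbj']
cv2.imwrite('pics/sb.png',np.vstack([s,b]))"
```

```text
(no output)
```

View pics/sb.png

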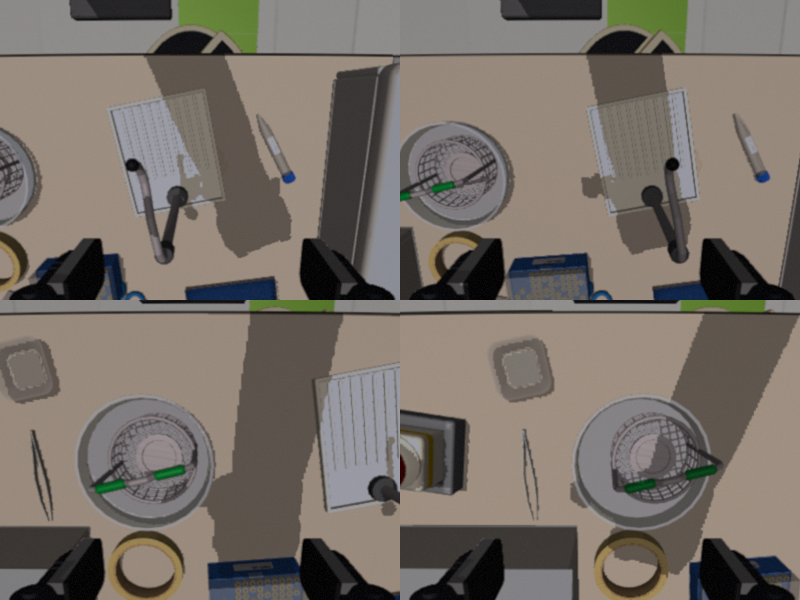

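View pics/j.png

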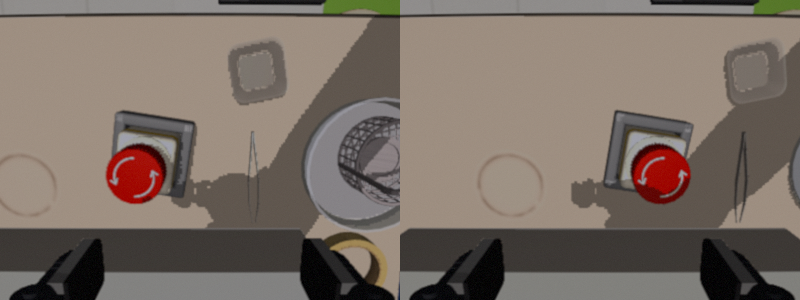

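```bash
python3 - <<'E'
import pickle,cv2,numpy as np
V=pickle.load(open('v.pkl','rb'))
def cr(k,x,y):  # full coords top-left, 133x100 ->x3
    im=V[k][2][y:y+100,x:x+133,::-1]; return cv2.resize(im,(400,300),interpolation=cv2.INTER_CUBIC)
cv2.imwrite('pics/z1.png',np.vstack([np.hstack([cr('s1',210,173),cr('s2',330,173)]),np.hstack([cr('b1',195,135),cr('b2',325,135)])]))
cv2.imwrite('pics/z2.png',np.hstack([cr('j1',215,125),cr('j2',310,125)]))
E
```

```text
(no output)
```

View pics/z1.png

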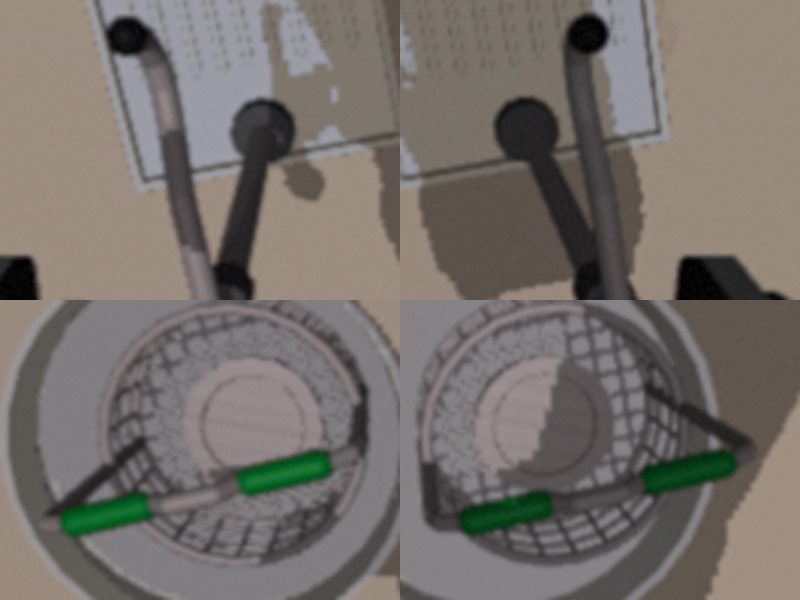

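View pics/z2.png

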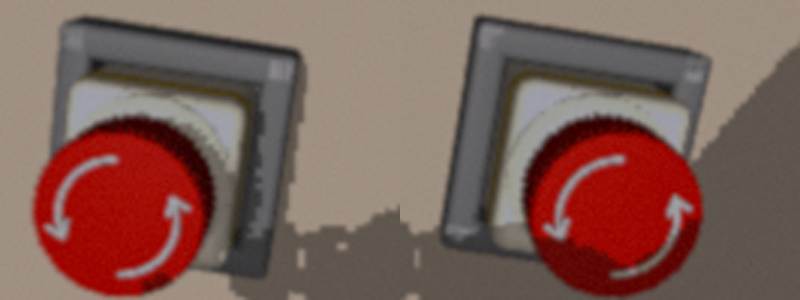

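```bash
cat > meas.py <<'E'
from h import *
import pickle
np.set_printoptions(precision=4,suppress=True)
V=pickle.load(open('v.pkl','rb'));o=dict(s1=(210,173),s2=(330,173),b1=(195,135),b2=(325,135),j1=(215,125),j2=(310,125))
f=400/133
def zr(k,p): return ray(V[k][0],V[k][1],((p[0]+.5)/f-.5+o[k][0],(p[1]+.5)/3-.5+o[k][1]))
def mr(k,p): return ray(V[k][0],V[k][1],(p[0]+120,p[1]+20))
def T(n,*a): r=tri(a);print(n,r[0],np.round(r[1],4));return r[0]
ball=T('ball',zr('s1',(128,36)),zr('s2',(188,34)))
T('armrear',mr('s1',(165,250)),mr('s2',(280,250)))
SL=T('sleeve -y',zr('b1',(106,214)),zr('b2',(106,212)));SR=T('sleeve +y',zr('b1',(285,171)),zr('b2',(290,171)))
d=SR-SL;print('mid',(SL+SR)/2,'len',np.linalg.norm(d),'basket yaw',np.arctan2(-d[0],d[1]))
T('kink',zr('b1',(193,190)),zr('b2',(200,190)))
cap=T('captop',zr('j1',(122.5,208)),zr('j2',(212,208)))
for k,ps in dict(j1=[(62,20),(302,52),(265,278)],j2=[(75,18),(310,55),(42,243)]).items():
    q=[atz(zr(k,p),.034)[:2] for p in ps];print(k,q)
    a=q[1]-q[0];print('holder yaw',np.arctan2(-a[0],a[1]))
for k,ps in dict(s1=[(108,107),(207,90),(223,196),(137,212)],s2=[(187,107),(287,90),(297,197),(210,213)]).items():
    q=[atz(mr(k,p),.014)[:2] for p in ps];a=q[3]-q[0];b=q[2]-q[1];print(k,*q,'c',sum(q)/4,'yaw',np.arctan2(a[1],a[0]),np.arctan2(b[1],b[0]),[np.linalg.norm(x) for x in(a,b,q[1]-q[0])])
print('cabinet',atz(mr('j1',(150,228)),0))
print('dish',)
E
python3 meas.py
```

```text
ball [0.4763 0.2368 0.2269] [0. 0.]
armrear [0.5677 0.2564 0.194 ] [0.0004 0.0004]
sleeve -y [ 0.5342 -0.0459  0.1323] [0.0001 0.0001]
sleeve +y [0.5218 0.0052 0.1328] [0.0002 0.0002]
mid [ 0.528  -0.0204  0.1326] len 0.05262847670600322 basket yaw 0.23852244640999515
kink [ 0.5267 -0.0203  0.1353] [0.0002 0.0002]
captop [ 0.5249 -0.2916  0.1187] [0. 0.]
j1 [array([ 0.4758, -0.3273]), array([ 0.4874, -0.2403]), array([ 0.5743, -0.2551])]
holder yaw -0.13224490562488825
j2 [array([ 0.4752, -0.3292]), array([ 0.4882, -0.243 ]), array([ 0.5601, -0.3409])]
holder yaw -0.15048957886677122
s1 [0.442  0.1621] [0.4194 0.2988] [0.5708 0.3233] [0.5963 0.1943] c [0.5071 0.2446] yaw 0.20576507040041925 0.16060393673901507 [np.float64(0.15763885311709902), np.float64(0.153361006613024), np.float64(0.13845775187997142)]
s2 [0.4428 0.1609] [0.4199 0.2976] [0.5734 0.3231] [0.5987 0.1937] c [0.5087 0.2438] yaw 0.20700117269964216 0.1645959995951538 [np.float64(0.15925629268531086), np.float64(0.15558105093657495), np.float64(0.13856873835449762)]
cabinet [ 0.6278 -0.3007  0.    ]
dish
```

Hook ball at (0.476, 0.237), stand yaw about 0.2, sleeves at z≈0.1325 with basket yaw 0.24, and cap and holder at (0.525, -0.2915). I'll grip the -y sleeve, lift, and check.

```bash
python3 - <<'E'
from h import *
np.set_printoptions(precision=4,suppress=True)
q=quat(np.pi/2+.2385); x,y=.5342,-.0457
jaws.set_gripper(.6,40)
bot.move_pose([x,y,.17],q)
bot.move_linear([x,y,.1125],.12)
jaws.set_gripper(0,40); print(bot.read_gripper_width(),bot.read_finger_force(),bot.read_ft_force(),bot.read_clock())
bot.move_linear([x,y,.16],.08); print(bot.read_ft_force(),bot.read_gripper_width())
bot.move_linear([x,y,.236],.2)
print(bot.read_position(),bot.read_clock())
save('scene','lift.png',(230,180,430,300),2)
E
```

```text
0.08221134958750573 39.09517586231232 [-0.7392 -0.0976  4.1065] 8.0
[-1.2714 -0.2989 -2.2962] 0.08711012959808728
[ 0.5338 -0.0456  0.235 ] 9.275
```

```bash
python3 - <<'E'
from h import *
np.set_printoptions(precision=4,suppress=True)
w=.205; q=quat(np.pi/2+w); u=np.array([np.cos(w),np.sin(w)]);v=np.array([-u[1],u[0]])
seat=np.array([.497,.2413])
def tcp(fwd,bz): p=seat+fwd*u-.0255*v; return [*p,bz-.0235]
bot.move_linear(tcp(-.085,.255),.25,rotation=q)
print(bot.read_position(),bot.read_clock())
bot.move_linear(tcp(0,.253),.12)
bot.wait(.2); print(bot.read_ft_force(),bot.read_position(),bot.read_clock())
im=optics.camera('wrist')[20:320,120:520,::-1]; s=optics.camera('scene')[130:280,200:400,::-1]
cv2.imwrite('pics/h.png',np.hstack([im,cv2.resize(s,(400,300))]))
E
```

```text
[0.4192 0.1985 0.2313] 10.5583
[ 0.4199 -0.2018 -1.7099] [0.5017 0.2163 0.2297] 11.6167
```

View pics/h.png

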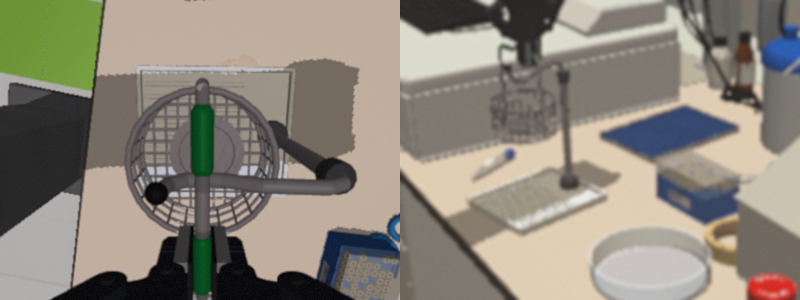

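The wrist view shows the ball at (157,193), the bail along column 202, and the hook arm crossing under the bare kink. I'll check the ball relative to the target numerically, then lower.

```bash
python3 - <<'E'
from h import *
np.set_printoptions(precision=4,suppress=True)
w=.205; q=quat(np.pi/2+w); u=np.array([np.cos(w),np.sin(w)]);v=np.array([-u[1],u[0]])
c,E=w2c('wrist'); b=atz(ray(c,E,(277,213)),.227); a=atz(ray(c,E,(322,205)),.210); k=atz(ray(c,E,(322,222)),.2535)
p=bot.read_position()[:2]+.0255*v
for n,z in zip('ball arm kink'.split(),(b,a,k)): print(n,z,(z[:2]-p)@u,(z[:2]-p)@v)
print(bot.read_position())
E
```

```text
ball [0.4766 0.2366 0.227 ] -0.020609587817904416 -0.0005396280758848716
arm [0.4971 0.2398 0.21  ] 0.00014256298307960003 -0.0015785877255086555
kink [0.4959 0.2454 0.2535] 6.02701024505247e-05 0.004172664447478829
[0.5019 0.2163 0.2297]
```

```bash
python3 - <<'E'
from h import *
w=.205; u=np.array([np.cos(w),np.sin(w)]);v=np.array([-u[1],u[0]])
im=cv2.imread('pics/h.png')[:,:400]
hsv=cv2.cvtColor(im,cv2.COLOR_BGR2HSV); col=[i for i in range(90,290) if (hsv[i,196:209,1]>120).mean()>.5]; print([ (a,b) for a,b in zip(col,col[1:]) if b-a>1],col[0],col[-1])
c,E=w2c('wrist'); p=bot.read_position()[:2]+.0255*v
for r in [col[0]]+[t for a,b in zip(col,col[1:]) if b-a>5 for t in (a,b)]: z=atz(ray(c,E,(322,r+20)),.2475);print(r,(z[:2]-p)@v)
E
```

```text
[(175, 239)] 105 289
105 0.039814813753566915
175 0.01322105480543426
239 -0.013998017933349923
```

Kink is centred within 1 mm of the arm. Lowering.

```bash
python3 - <<'E'
from h import *
np.set_printoptions(precision=4,suppress=True)
w=.205; u=np.array([np.cos(w),np.sin(w)]);v=np.array([-u[1],u[0]])
p=bot.read_position(); xy=p[:2]-.0008*v-.001*0*u+.001*u
z0=bot.read_ft_force()
bot.move_linear([*xy,.195],.1)
r=bot.move_linear([*xy,.181],.03,until_force=4); print(r,bot.read_position(),bot.read_ft_force()-z0)
jaws.set_gripper(.35,20); bot.wait(.3); print(bot.read_gripper_width(),bot.read_ft_force(),bot.read_clock())
im=optics.camera('wrist')[20:320,120:520,::-1]; s=optics.camera('scene')[130:280,200:400,::-1]
cv2.imwrite('pics/h2.png',np.hstack([im,cv2.resize(s,(400,300))]))
E
```

```text
True [0.5035 0.216  0.1837] [0.6932 0.8167 6.915 ]
0.34676714675194814 [-0.2965  0.0708  0.0932] 13.275
```

View pics/h2.png

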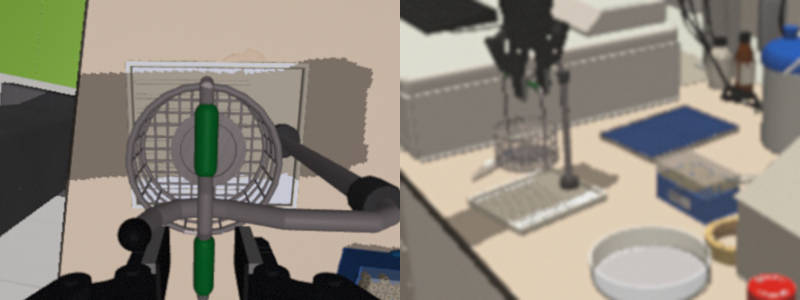

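Basket hangs by the kink on the hook, with the fingers open beside the sleeve. Next: retreat, go to the cap, grip it and press.

```bash
python3 - <<'E'
from h import *
np.set_printoptions(precision=4,suppress=True)
p=bot.read_position()
bot.move_linear([p[0],p[1],.30],.12); jaws.set_gripper(1,60)
q=quat(np.pi-.46)
cx,cy=.525,-.2915
bot.move_pose([cx,cy,.20],q)
c,E=w2c('wrist');im=optics.camera('wrist');
cv2.imwrite('pics/c.png',np.hstack([im[20:320,120:520,::-1],cv2.resize(optics.camera('scene')[130:280,200:400,::-1],(400,300))]))
print('proj top nominal',proj(c,E,[cx,cy,.127])-[120,20],'rim', proj(c,E,[cx-.025,cy,.127])-[120,20],proj(c,E,[cx+.025,cy,.127])-[120,20],bot.read_clock(),bot.read_joint_positions(),bot.read_ft_force())
# red bbox centre along image
h=cv2.cvtColor(im,cv2.COLOR_RGB2HSV);m=((h[...,1]>180)&((h[...,0]<8)|(h[...,0]>172))&(h[...,2]>60)).astype(np.uint8)
print(cv2.boundingRect(m))
E
```

```text
proj top nominal [199.3867 196.3245] rim [182.6904 164.3063] [215.1965 226.6318] 17.0583 [-0.6282  0.44   -0.1031  1.0275  0.0001 -0.1695] [0.7678 0.0546 0.0189]
(284, 179, 72, 70)
```

View pics/c.png

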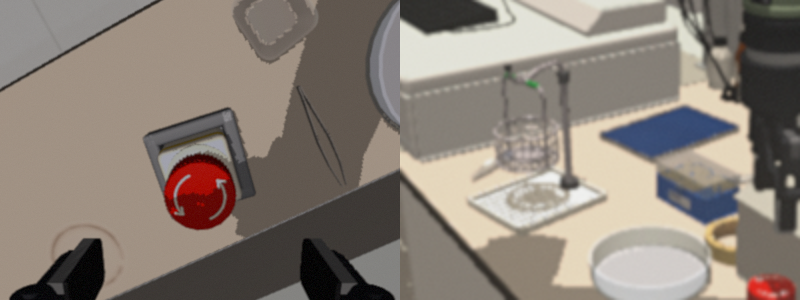

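Basket hangs alone (right panel). Cap disc is at (200,194), matching the prediction within 2 px. Grip and press.

```bash
python3 - <<'E'
from h import *
np.set_printoptions(precision=4,suppress=True)
cx,cy=.5245,-.2915
print(bot.move_linear([cx,cy,.105],.1,until_force=8),bot.read_ft_force(),bot.read_position())
jaws.set_gripper(0,65); bot.wait(.2); print('grip',bot.read_gripper_width(),bot.read_finger_force(),bot.read_ft_force(),bot.read_position())
z=.105
while z>.098 and bot.read_ft_force()[2]<11.5:
    z-=.0015; bot.move_linear([cx,cy,z],.02); print(z,bot.read_position(),bot.read_ft_force())
print(bot.read_clock(),bot.read_joint_positions())
E
```

```text
False [-0.408  -0.2791 -0.0353] [ 0.525  -0.2918  0.1057]
grip 0.5556495381226622 65.97155616735108 [-1.721  -0.0695  5.1501] [ 0.5247 -0.292   0.1059]
0.1035 [ 0.5247 -0.292   0.1045] [-2.4478  0.2446  6.5903]
0.102 [ 0.5247 -0.292   0.1032] [-2.7702  0.1839  9.4567]
0.10049999999999999 [ 0.5248 -0.292   0.102 ] [-1.9017  0.2714  9.8371]
0.09899999999999999 [ 0.5249 -0.2921  0.1007] [-3.8177  0.8771 12.7713]
19.8 [-0.6304  0.5284 -0.2336  0.8069 -0.0005 -0.1702]
```

```bash
python3 - <<'E'
from h import *
np.set_printoptions(precision=4,suppress=True)
cx,cy=.5245,-.2915
bot.move_linear([cx,cy,.098],.02); print(bot.read_ft_force(),bot.read_position())
for a in (20,37,53):
    bot.move_pose([cx,cy,.098],quat(np.pi-.46+np.radians(a))); q=bot.read_tool_rot()
    print(a,bot.read_ft_force(),bot.read_moment(),bot.read_position(),bot.read_gripper_width(),np.degrees(2*np.arctan2(q[2],q[1])))
print(bot.read_clock())
E
```

```text
[-3.1636  0.3562 12.3848] [ 0.5249 -0.2921  0.0999]
20 [-1.2214 -0.2057 12.5865] [0.0495 0.3279 0.0468] [ 0.5258 -0.2926  0.1003] 0.5573707652850133 173.6586623862527
37 [-1.7858 -0.6167 12.0236] [0.0743 0.3067 0.0113] [ 0.5259 -0.2928  0.1004] 0.5593778101735785 190.65475210135423
53 [-0.7761 -0.7112 12.6624] [0.0643 0.2908 0.111 ] [ 0.5261 -0.2928  0.1004] 0.5560775293591773 206.6552690884691
21.2333
```

```bash
python3 - <<'E'
from h import *
np.set_printoptions(precision=4,suppress=True)
cx,cy=.5245,-.2915
for z in (.101,.104,.107,.110):
    bot.move_linear([cx,cy,z],.03); f=bot.read_ft_force(); print(z,f,bot.read_position())
    if f[2]<-3: print('stuck');break
print(bot.read_clock())
im=optics.camera('wrist')[20:320,120:520,::-1]
cv2.imwrite('pics/d.png',np.hstack([im,cv2.resize(optics.camera('scene')[220:340,340:500,::-1],(400,300))]))
E
```

```text
0.101 [-1.0959 -0.7649 10.0679] [ 0.5261 -0.2928  0.1032]
0.104 [ 0.3224 -1.0478  5.3728] [ 0.526  -0.2928  0.1057]
0.107 [ 1.2815 -2.3983  4.7072] [ 0.5254 -0.2922  0.1078]
0.11 [ 0.4552 -1.467   2.0954] [ 0.5243 -0.2915  0.1098]
22.2333
```

View pics/d.png

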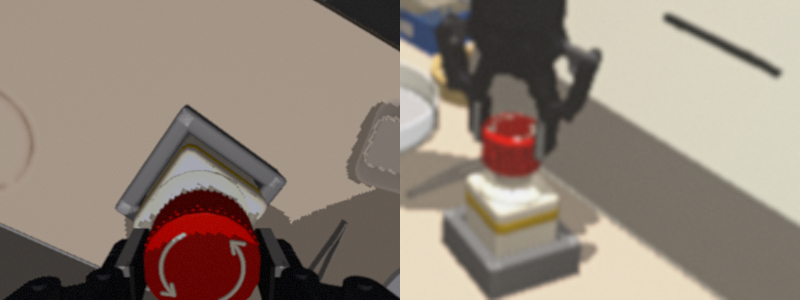

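The cap has turned with the gripper (arrows are unchanged relative to the fingers, at 185,265 and 235,265) and it isn't held. Lifting on, watching the force.

```bash
python3 - <<'E'
from h import *
np.set_printoptions(precision=4,suppress=True)
cx,cy=.5245,-.2915; ok=True
for z in (.113,.116,.120,.125,.130,.136):
    bot.move_linear([cx,cy,z],.03); f=bot.read_ft_force(); print(z,f,bot.read_position()[2])
    if f[2]<-3.5: print('stuck');ok=False;break
if ok:
    bot.move_linear([cx,cy,.179],.06); bot.wait(.5)
    print(bot.read_ft_force(),bot.read_position(),bot.read_gripper_width(),bot.read_finger_force())
    im=optics.camera('wrist');c,E=w2c('wrist')
    S=optics.camera('scene');cs,Es=w2c('scene')
    # red blob in the scene camera vs the expected cap centre; yellow label vs expected jar
    h=cv2.cvtColor(S,cv2.COLOR_RGB2HSV)
    m=((h[...,1]>180)&((h[...,0]<8)|(h[...,0]>172))).astype(np.uint8);print('red',cv2.boundingRect(m),'exp',proj(cs,Es,[cx,cy,.184]))
    m=((h[...,1]>110)&(h[...,0]>20)&(h[...,0]<30)).astype(np.uint8)[260:320,350:420];x=cv2.boundingRect(m);print('label now',x)
    S0=cv2.resize(cv2.imread('pics/scene0.png')[:,:,::-1],(640,400));h=cv2.cvtColor(S0,cv2.COLOR_RGB2HSV)
    m=((h[...,1]>110)&(h[...,0]>20)&(h[...,0]<30)).astype(np.uint8)[260:320,350:420];print('label start',cv2.boundingRect(m))
print(bot.read_clock())
E
```

```text
0.113 [ 0.7968 -1.0728 -0.7164] 0.1126958553147329
0.116 [-0.0619 -1.6117 -0.1907] 0.11600864920585008
0.12 [-0.4402 -0.9889 -1.6695] 0.12024979948843506
0.125 [ 0.0548  0.5755 -0.5879] 0.12531348419431163
0.13 [ 0.1043 -0.2331 -0.6469] 0.13028775291345518
0.136 [-0.2572  0.7889 -0.9197] 0.13631778027794952
[-0.6657  0.5064 -0.6908] [ 0.5245 -0.2915  0.1789] 0.5574500580858864 66.86609608819708
red (0, 0, 395, 259) exp [385.0586 247.7173]
label now (17, 37, 36, 17)
label start (17, 38, 36, 16)
25.5667
```

The force reads only the cap's 0.7 N, the grip width is unchanged, and the jar label is where it started. Handing in.

```bash
python3 -c "
from h import *
print(bot.read_joint_vel().round(4)); print(bot.close_job())"
```

```text
[ 0.0018 -0.0017 -0.001  -0.0005  0.0023  0.0015]
the job is handed in; nothing more can be done
None
```

I handed in the job at about 26 s: the basket hangs by its kink on the hook with the gripper off it, and the cap is off the jar and held about 6 cm above its mouth; the judge's verdict was not shown.

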